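# Roll a round bar up the drilling jig's gutter and bolt it in

### The arm

A 6-joint arm with a two-finger parallel gripper is mounted at the origin on the work surface. World frame = base frame: x ahead of the robot, y to its left, z up, the work surface at z = 0. Lengths are in m, angles in degrees, forces in N, time in s.
With the tool pointing down it reaches from about 0.3 to 1 m from the base axis. Payload 5.1 kg.
Tool frame: the origin (TCP) lies at the very end of the fingers, on their centre line; the grasp point (between the pads) lies 19 mm behind it (arm.grip_point_offset is the distance from the TCP to the grasp point, in m); z points along the fingers, y is the line along which they close (so a half turn about z gives the same grasp; the last joint's range is limited). The gripper opens to 95 mm and grips with 3 to 60 N. Pads are 20 mm wide; open, the fingers measure 119 mm over their backs; the gripper's body (75 mm by 180 mm) begins 59 mm behind the grasp point.
Start: joints at [-75.779, 7.093, 94.555, -0, 78.352, -4.733], TCP at [0.211, -0.615, 0.215] pointing down, gripper open.
Joint ranges: [-149.61, 149.61], [-58.7, 133.49], [1.44, 155.28], [-77.14, 257.14], [18.33, 153.61], [-166.67, 166.67]. Speed limits (degrees/s): [147.25, 147.25, 180, 180, 180, 180].

### API

Orientations are given as a 3x3 rotation matrix whose columns are the frame's x, y, z axes.
In Python, from plant import arm gives the robot as it stands.
- The arm moves only by the shell command python3 -m crank 'ROWS' [FORCE]. ROWS is JSON, a list of rows, each a list of 7 numbers: the shift along the world's x, y, z each as a share of 40 mm, from -1 to 1, then the turn, a rotation vector about the world's x, y, z each as a share of 0.1 rad, from -1 to 1, then the finger opening in mm, from 0 to 95.1. A call has exactly 10 rows; each row shifts and turns the commanded pose from where the row before left it; what a row does not reach is not made up. A row lasts 1/8 s, in which the tool goes at most 62.5 mm and 10.7 degrees, less where a joint would pass 70% of its speed; a pose out of reach is approached as far as the arm can. A call with a number of a shift or a turn outside -1 to 1 is refused whole. A call with a gripper value outside its range is refused whole. The fingers move at their own pace and stop on an object; FORCE is the grip in N (left out, the last holds). Time passes only in rows, so rows that do not move let the fingers close, or fill a call up. It gives the time, the measured TCP pose, the force, the opening and the grip force at its end, in the units of the state.
- arm.get_state(): the state, without advancing time (a new reading comes with each control period).
- arm.snapshot(name): name is "side" or "top" or "wrist"; returns a dict with "pixels" (480x640x3 uint8, red, green, blue), "z_map" (480x640 float32, m along the optical axis (not along the pixel's ray), 0 where there is no reading), "fx", "fy", "cx", "cy" (pixels), "eye" and "attitude" of the camera in the world. Camera axes: x right, y up, looking along -z (the intrinsics and any distortion apply to the point x, -y, -z); pixel columns grow to the right and rows downward; lengths in m; the calibration is good to about 2 mm. The wrist camera is an equidistant fisheye: a pixel r from the principal point sees the ray r / f radians off the axis. A picture is of the moment at which its call begins.
- arm.job_done(): hands the job in; it is judged then, once.
The state is a dict: "clock": time; "joint_positions": joint angles; "joint_vel": joint speeds; "tau": joint torques, N m; "tool_pos": TCP position; "orientation": TCP orientation; "ft_force": force on the tool from outside, world axes, zero at the start; "wrist_torque": the same for the moment, N m; "finger_gap": finger opening in m; "gripper_force": force on a finger pad.
Only numpy, scipy, OpenCV 4.12 (cv2) and the standard library are available. Lean on these libraries where they do the work, as an engineer would, in place of code of your own. Each camera call takes 0.05 s, during which the arm holds its last target. There are 200 camera calls.

### The job

With closed fingertips, gently nudge the round bar lying at the low end of the sloped gutter up over the crest until it drops into its seat against the end stop. Then push the sliding keeper bolt fully home behind it so that it cannot roll back. Only push: do not lift or carry the bar or throw it up the slope, keep everything else on the bench where it is, and finish with the hand clear.

Things in the scene. Friction and masses are not known exactly. Their poses are not given: they have to be found in the camera images.
- jig: Drilling jig fixed to the bench: a grey flat-floored gutter on a 300 x 140 mm plywood base. Origin under its centre, on the bench; x axis up the slope along the gutter (roughly to the robot's right), y axis across it towards the keeper (away from the robot). The floor rises straight at 9 degrees from height 20 mm at x = -125 to the crest. Inside width 88 mm; side walls 5 mm thick, 18 mm above the floor
- lip (a point): Middle of the top edge of the lip across the gutter's low end: 6 mm thick, top 31 mm above the bench, at x = -123 mm of the jig. It keeps the bar from rolling out; above it there is free room for fingertips behind the bar
- crest (a point): Middle of the gutter's crest, on the floor, 49 mm above the bench, at x = 60 mm of the jig. Beyond it the floor falls at 10 degrees to the end stop, an upright plate across the gutter with its face at x = 115 mm and its top 90 mm above the bench
- bar: Solid aluminium round bar, 50 mm in diameter, 80 mm long, 0.3 to 0.55 kg, lying across the gutter, lightly oiled, free to roll or slide along it. Origin at its centre; its y axis is the bar's axis. It starts against the low lip (centre about x = -102 mm of the jig) and rolls back there if let go before the crest; pushed past the crest it rolls down into the seat by itself and stays
- seat (a point): Where the bar's centre is when it rests in the seat against the end stop: at x = 90 mm, y = 0 of the jig, 69 mm above the bench
- keeper (a joint): Travel of the keeper bolt (m): 0 fully withdrawn, 0.055 fully home, when its paddle nearly meets the guide block; it starts nearly withdrawn (0 to 0.007). It slides towards the jig's -y and stays where it is left; friction about 1.5 N. Its 10 mm round rod, 74 mm above the bench at x = 56 mm of the jig, then crosses the gutter behind the seated bar with 4 mm to spare
- keeper_paddle (a point): Centre of the outer face (away from the gutter) of the keeper's upright steel paddle, the plate to push on: 32 mm wide along the gutter, 46 mm tall (heights 61 to 107 mm above the bench; the point is half-way, at 84), 12 mm thick. The rod's rounded tip is 100 mm from this face. Push along the jig's -y
- guide (a point): Middle of the top outer edge of the keeper's fixed guide block, which stands beside the gutter: 34 mm along the gutter, 30 mm across (y = 57 to 87 mm of the jig), top 90 mm above the bench
- offcut: Bystander, not to be moved: thin round offcut standing on end, 30 mm across, 55 mm tall; origin at its underside
- post_cap: Bystander, not to be moved: black plastic post cap, 40 mm across, 26 mm tall; origin at its underside
- bearing: Bystander, not to be moved: steel bearing ring lying flat, 42 mm across, 13 mm tall; origin at its underside
- screwdriver: Bystander, not to be moved: screwdriver lying on the bench, away from the jig
- wrench: Bystander, not to be moved: wrench lying on the bench, away from the jig
- vee_block: Bystander, not to be moved: dark steel block 50 x 40 x 35 mm, away from the jig
Mind the look-alikes: they are no part of the job. What is shaped like the bar but red or yellow is not meant.

How it is judged (in metres and radians):
On the way, in this order (a step that is already met when the one before it is completed fails the run):
1. the bar lies in its seat against the end stop, with the keeper still withdrawn (horizontal distance between bar and seat below 0.008 m and z of bar in the frame of jig below 0.078 m and linear speed of bar below 0.03 m/s and value of joint keeper below 0.02 m), for 0.2 s.
2. the keeper is pushed home behind the bar (value of joint keeper above 0.049 m and x of bar in the frame of jig above 0.08 m), for 0.2 s.
At the end, for the whole second after the job is handed in: The bar's centre is within 8 mm (horizontally) of the seat point and down in the seat (centre less than 78 mm above the bench), at rest, and the keeper is at least 49 of its 55 mm in (horizontal distance between bar and seat below 0.008 m and z of bar in the frame of jig below 0.078 m and linear speed of bar below 0.03 m/s and value of joint keeper above 0.049 m); the robot touches nothing.
It fails at once if the bar was lifted off the gutter's floor (z of bar in the frame of jig above 0.085 m or (x of bar in the frame of jig below -0.06 m and z of bar in the frame of jig above 0.066 m) or (x of bar in the frame of jig below 0 m and z of bar in the frame of jig above 0.076 m)).
It fails at once if the bar was thrown or let run fast (over 0.8 m/s) (linear speed of bar above 0.8 m/s).
It fails at once if the fingers squeezed or pressed the bar hard (over 25 N) (contact force between the fingers and bar above 25 N).
It fails at once if something else on the bench was moved by more than 15 mm (distance of any of offcut, post_cap, bearing, screwdriver, wrench, vee_block from where it was at the start of the episode above 0.015 m).
It also fails if it takes over 54 s, if anything falls off the work surface, if the arm or the gripper's body presses on something with over 40 N, if the wrist force passes 120 N, or if a joint passes its speed limit or range.

## Working session

There is one attempt and no reset: what is moved stays moved. The work goes in short steps, Python scripts to look and compute and a shell command to move; the robot and the scene stay as the last step left them, time stands still between calls to the robot, and variables do not carry over. Pictures are saved under pics/ and viewed, at most 10 in all, crops included, and the job is handed in when it is done.

```bash
ls; mkdir -p pics; cat > h.py <<'E'
import numpy as np, cv2
from plant import arm
def cloud(s):
    z=s["z_map"]; v,u=np.mgrid[0:480,0:640]
    p=np.stack([(u-s["cx"])/s["fx"]*z,-(v-s["cy"])/s["fy"]*z,-z],-1)
    return p@np.array(s["attitude"]).T+np.array(s["eye"])
E
python3 - <<'E'
from h import *
for n in("top","side"):
    s=arm.snapshot(n); np.savez(f"{n}.npz",**s)
    cv2.imwrite(f"pics/{n}0.png",s["pixels"][...,::-1])
    print(n,s["eye"],np.round(s["attitude"],3).tolist(),s["fx"],[k for k in s])
print(arm.get_state())
E
```

```text
pics
top [0.37245592 0.02144876 1.33371202] [[0.005, 0.992, -0.124], [-1.0, 0.007, 0.014], [0.015, 0.124, 0.992]] 495.87806237028855 ['pixels', 'z_map', 'fx', 'fy', 'cx', 'cy', 'eye', 'attitude']
side [0.21273466 0.92535712 0.91238352] [[-0.948, 0.194, -0.253], [-0.318, -0.623, 0.715], [-0.018, 0.758, 0.652]] 588.8971335155836 ['pixels', 'z_map', 'fx', 'fy', 'cx', 'cy', 'eye', 'attitude']
{'clock': 0.1, 'joint_positions': array([-7.57798514e+01,  7.12782554e+00,  9.46259278e+01, -3.90651852e-04,
        7.83519505e+01, -4.73119858e+00]), 'joint_vel': array([ 0.03562933, -0.06837961, -0.24163285, -0.04378044,  0.03109198,
       -0.08265417]), 'tau': array([ 1.07911158e-04, -4.18881011e+01, -3.61096859e+01,  7.76280672e-02,
        4.61340195e-02, -6.59775287e-05]), 'tool_pos': array([ 0.21094025, -0.61420656,  0.21353522]), 'orientation': array([[ 9.45794276e-01,  3.24766033e-01, -4.59664594e-04],
       [ 3.24766326e-01, -9.45792599e-01,  1.78671010e-03],
       [ 1.45515382e-04, -1.83914377e-03, -9.99998298e-01]]), 'ft_force': array([-0.30790466, -0.07670979,  0.3659356 ]), 'wrist_torque': array([-0.03231718, -0.04518505, -0.0397802 ]), 'gripper_force': 0.0, 'finger_gap': 0.09475091052507946}
```

View pics/top0.png

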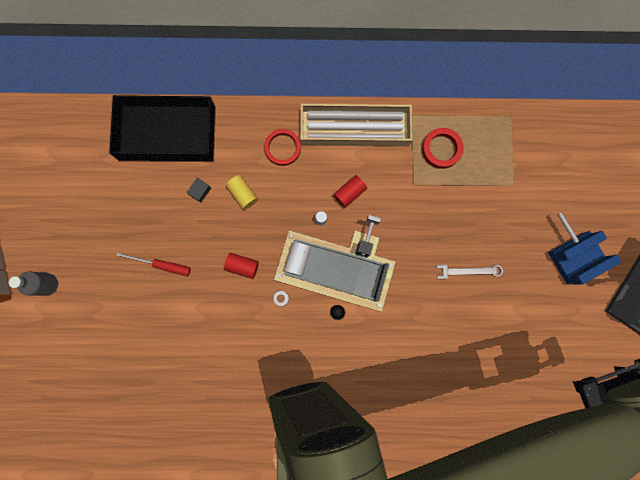

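View pics/side0.png

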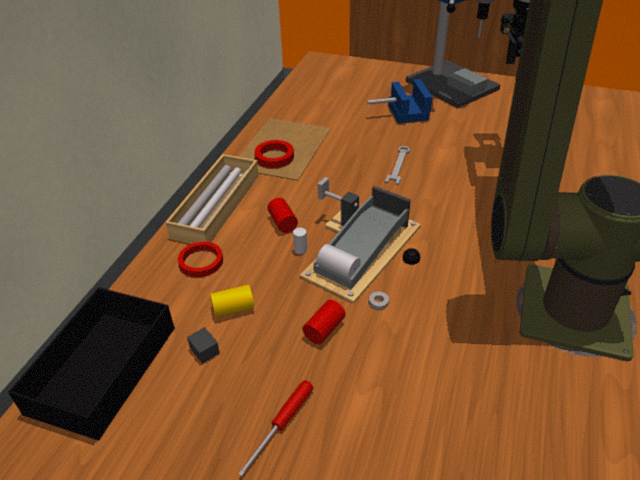

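Top view: jig base has corners at about (289,232), (394,264), (381,310) and (275,279), with the bar at (298,258), the paddle at (374,219), the offcut at (320,217), the post cap at (337,312) and the bearing at (281,298). Next I'll fit the jig pose from depth.

```bash
python3 - <<'E'
from h import *
from scipy import ndimage as N
for n in("top","side"):
    s=dict(np.load(n+".npz")); P=cloud(s)
    if n=="top":
        px=lambda u,v:P[v,u]
        a=px(298,258);print("bar px",a.round(3), "bench",px(420,300).round(3),"paddle",px(374,217).round(3),"offcut",px(320,216).round(3),"cap",px(337,311).round(3),"bearing",px(276,298).round(3))
        ctr0=px(335,270)[:2]
    d=np.linalg.norm(P[...,:2]-ctr0,axis=-1)
    m=(P[...,2]>.005)&(d<.2)&(P[...,2]<.13)&(s["z_map"]>0)
    L,k=N.label(m)
    best=np.argmax(np.bincount(L[L>0])); q=P[L==best]
    base=q[(q[:,2]<.022)]
    print(n,len(q),np.percentile(base[:,2],[5,50,95]).round(4))
    r=cv2.minAreaRect(base[:,:2].astype(np.float32)); print(r)
    # floor: fit yaw by plane gradient of points in gutter
    r0=ctr0; f=q[(np.linalg.norm(q[:,:2]-ctr0,axis=1)<.035)]
    A=np.c_[f[:,:2],np.ones(len(f))]
    w=np.ones(len(f),bool)
    for _ in range(5):
        c=np.linalg.lstsq(A[w],f[w,2],rcond=None)[0]; w=abs(A@c-f[:,2])<.004
    print("slope deg",np.degrees(np.arctan(np.hypot(c[0],c[1]))),"yaw",np.degrees(np.arctan2(c[1],c[0])), w.sum())
    np.save(n+"q.npy",q)
E
```

```text
bar px [0.489 0.052 0.079] bench [ 0.385 -0.274  0.003] paddle [ 0.591 -0.139  0.109] offcut [ 0.601 -0.004  0.062] cap [ 0.355 -0.05   0.021] bearing [0.389 0.11  0.014]
top 6358 [0.0059 0.0098 0.0144]
((0.5132315158843994, -0.058836907148361206), (0.30217063426971436, 0.24518287181854248), 74.02304077148438)
slope deg 8.689060340741426 yaw -106.28538332595696 498
side 7588 [0.0075 0.0116 0.0177]
((0.4864639937877655, -0.050540998578071594), (0.3063037097454071, 0.19280649721622467), 74.05989074707031)
slope deg 9.249915321372775 yaw -106.77826838645582 544
```

```bash
python3 - <<'E'
from h import *
th=np.radians(-106.0); ex=np.array([np.cos(th),np.sin(th)]); ey=np.array([-ex[1],ex[0]])
for n in("top","side"):
    q=np.load(n+"q.npy"); X=q[:,:2]@ex; Y=q[:,:2]@ey; z=q[:,2]
    b=z<.022
    pl=lambda v:np.percentile(v,[.5,2,98,99.5]).round(4)
    print(n,"base X",pl(X[b]),"Y",pl(Y[b]))
    xm=(pl(X[b])[0]+pl(X[b])[3])/2; ym=pl(Y[b])[0]+.07
    x=X-xm;y=Y-ym
    print(" origin",(xm*ex+ym*ey).round(4))
    fl=(abs(y)<.035)&(x>-.06)&(x<.05); print(" floor err",np.median(z[fl]-(.02+np.tan(np.radians(9))*(x[fl]+.125))))
    st=(z>.075)&(abs(y)<.05)&(x>.09); print(" stop x",pl(x[st]),"y",pl(y[st]),"z",pl(z[st]))
    bar=(x<-.06)&(z>.05)&(abs(y)<.05); print(" bar x",pl(x[bar]),"y",pl(y[bar]),"z",pl(z[bar]))
    g=(y>.05)&(z>.04); print(" guide/pad y",pl(y[g]),"x",pl(x[g]))
    p=(y>.1)&(z>.09); print(" paddle top y",pl(y[p]),"x",pl(x[p]),"z",pl(z[p]))
    w=(abs(x)<.05)&(abs(y)<.06)
    for lo in np.arange(-.052,.053,.004):
        k=w&(y>=lo)&(y<lo+.004)
        if k.sum()>3: print("  %.3f %.4f"%(lo+.002,np.median(z[k]-(.02+np.tan(np.radians(9))*(x[k]+.125)))),end="")
    print()
E
```

```text
top base X [-0.2329 -0.2313  0.0632  0.0654] Y [0.3877 0.3885 0.5718 0.5754]
 origin [ 0.4631 -0.0457]
 floor err -0.0002968632788290515
 stop x [0.1141 0.1145 0.1244 0.1247] y [-0.0492 -0.0484  0.046   0.048 ] z [0.0771 0.0782 0.0948 0.0953]
 bar x [-0.1265 -0.1257 -0.0789 -0.0783] y [-0.0418 -0.041   0.0364  0.0376] z [0.0526 0.0544 0.0767 0.0783]
 guide/pad y [0.0538 0.0565 0.1502 0.1515] x [0.0389 0.039  0.0713 0.0725]
 paddle top y [0.1398 0.1398 0.1517 0.1522] x [0.0406 0.0408 0.0709 0.0715] z [0.0902 0.0904 0.1109 0.1133]
  -0.050 -0.0242  -0.046 0.0170  -0.042 -0.0005  -0.038 -0.0000  -0.034 -0.0005  -0.030 0.0001  -0.026 -0.0003  -0.022 -0.0003  -0.018 0.0002  -0.014 -0.0001  -0.010 0.0001  -0.006 -0.0008  -0.002 -0.0005  0.002 -0.0007  0.006 -0.0001  0.010 -0.0007  0.014 -0.0007  0.018 -0.0002  0.022 -0.0003  0.026 -0.0000  0.030 -0.0002  0.034 0.0004  0.038 -0.0006  0.042 0.0001  0.046 0.0169  0.050 0.0160  0.054 -0.0273
side base X [-0.2364 -0.2353  0.0509  0.0611] Y [0.3861 0.3869 0.571  0.5753]
 origin [ 0.4626 -0.0415]
 floor err 0.0012844577601450607
 stop x [0.113  0.1141 0.1273 0.1305] y [-0.0482 -0.0473  0.0461  0.048 ] z [0.0752 0.0754 0.0939 0.0945]
 bar x [-0.1259 -0.1253 -0.0827 -0.0788] y [-0.0425 -0.0412  0.0381  0.0388] z [0.0503 0.0512 0.0772 0.0784]
 guide/pad y [0.0502 0.0511 0.151  0.1536] x [-0.0329  0.0373  0.0744  0.0761]
 paddle top y [0.1396 0.1401 0.1538 0.1545] x [0.0406 0.0411 0.0743 0.0754] z [0.0901 0.0907 0.1109 0.1115]
  -0.050 -0.0029  -0.046 0.0029  -0.042 -0.0255  -0.038 -0.0341  -0.034 0.0024  -0.030 0.0015  -0.026 0.0014  -0.022 0.0012  -0.018 0.0007  -0.014 0.0012  -0.010 0.0017  -0.006 0.0007  -0.002 0.0013  0.002 0.0012  0.006 0.0016  0.010 0.0008  0.014 0.0004  0.018 0.0013  0.022 0.0017  0.026 0.0016  0.030 0.0015  0.034 0.0010  0.038 0.0011  0.042 0.0015  0.046 0.0116  0.050 0.0187
```

```bash
R='[0.367,0.891,0,0,0,0.48,0]'; python3 -m crank '[[0.367,0.891,0,0,0,0.48,0],[0.367,0.891,0,0,0,0.48,0],[0.367,0.891,0,0,0,0.48,0],[0.367,0.891,0,0,0,0.48,0],[0.367,0.891,0,0,0,0.48,0],[0.367,0.891,0,0,0,0.48,0],[0.367,0.891,0,0,0,0.48,0],[0.367,0.891,0,0,0,0.48,0],[0.367,0.891,0,0,0,0.48,0],[0.367,0.891,0,0,0,0.48,0]]' 20
python3 -m crank '[[0.367,0.891,0,0,0,0.48,0],[0.367,0.891,0,0,0,0.48,0],[0.367,0.891,0,0,0,0.48,0],[0.367,0.891,0,0,0,0.48,0],[0.367,0.891,0,0,0,0.48,0],[0.367,0.891,0,0,0,0.48,0],[0.367,0.891,0,0,0,0.48,0],[0.367,0.891,0,0,0,0.48,0],[0.367,0.891,0,0,0,0.48,0],[0.367,0.891,0,0,0,0.48,0]]'
cat >> h.py <<'E'
th=np.radians(-106.0); EX=np.array([np.cos(th),np.sin(th)]); EY=np.array([-EX[1],EX[0]]); O=np.array([.463,-.045])
def tcp():
    s=arm.get_state(); p=s["tool_pos"]; o=s["orientation"]
    print("t",round(s["clock"],2),"jig",((p[:2]-O)@EX).round(4),((p[:2]-O)@EY).round(4),p[2].round(4),"yaw y",np.degrees(np.arctan2(o[1,1],o[0,1])).round(2),"zax",o[:,2].round(3),"F",s["ft_force"].round(2),"gap",s["finger_gap"])
E
python3 -c "from h import *;tcp()"
```

```text
clock: 1.35
tool_pos: [0.358, -0.257, 0.2142]
orientation: [[0.688, 0.726, -0.0], [0.726, -0.688, 0.0], [0.0, -0.001, -1.0]]
ft_force: [0.7, -0.2, 0.9]
finger_gap: 0.0024
gripper_force: 0.0
clock: 2.6
tool_pos: [0.5047, 0.0993, 0.2142]
orientation: [[0.275, 0.962, -0.001], [0.962, -0.275, -0.0], [-0.0, -0.001, -1.0]]
ft_force: [0.7, -0.7, -0.2]
finger_gap: 0.0007
gripper_force: 0.0
t 2.6 jig -0.1502 0.0003 0.2142 yaw y -15.94 zax [-0.001 -0.    -1.   ] F [ 0.68 -0.65 -0.15] gap 0.0006528452494978231
```

```bash
python3 -m crank '[[0,0,-0.54,0,0,0,0],[0,0,-0.54,0,0,0,0],[0,0,-0.54,0,0,0,0],[0,0,-0.54,0,0,0,0],[0,0,-0.54,0,0,0,0],[0,0,-0.54,0,0,0,0],[0,0,-0.54,0,0,0,0],[0,0,-0.5,0,0,0,0],[0,0,0,0,0,0,0],[0,0,0,0,0,0,0]]' >/dev/null
python3 - <<'E'
from h import *;tcp()
s=arm.snapshot("side"); cv2.imwrite("pics/side1.png",cv2.resize(s["pixels"][180:320,260:460,::-1],None,fx=4,fy=4))
E
```

```text
t 3.85 jig -0.1491 0.001 0.044 yaw y -16.04 zax [ 0.001  0.    -1.   ] F [0.42 0.03 1.48] gap 0.00043349926414594774
```

View pics/side1.png

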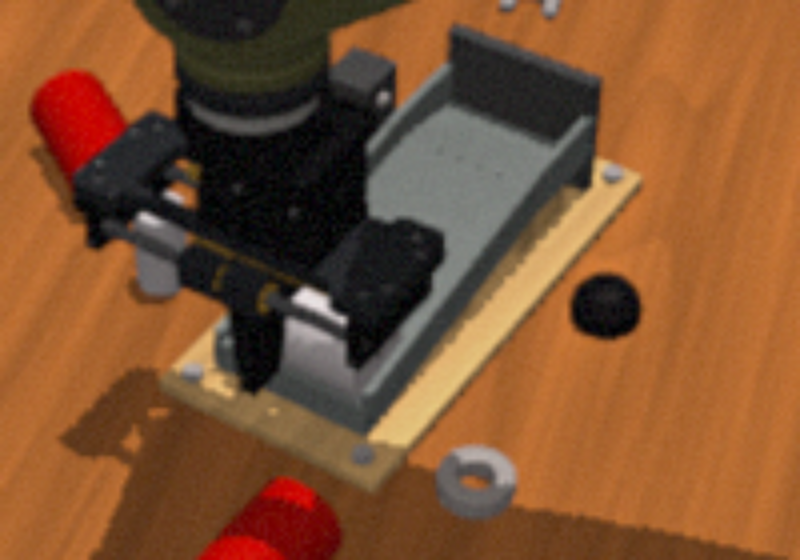

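The closed fingertips (255,350) stand behind the bar at the lip, and the body clears the walls and the offcut. Now I'll push slowly along the slope.

```bash
python3 -m crank '[[-0.041,-0.144,0,0,0,0,0],[-0.041,-0.144,0,0,0,0,0],[-0.041,-0.144,0.01,0,0,0,0],[-0.041,-0.144,0.024,0,0,0,0],[-0.041,-0.144,0.024,0,0,0,0],[-0.041,-0.144,0.024,0,0,0,0],[-0.041,-0.144,0.024,0,0,0,0],[-0.041,-0.144,0.024,0,0,0,0],[-0.041,-0.144,0.024,0,0,0,0],[-0.041,-0.144,0.024,0,0,0,0]]' >/dev/null
cat >> h.py <<'E'
def bar(n):
    s=arm.snapshot(n);P=cloud(s);c=s["pixels"].astype(int)
    x=(P[...,:2]-O)@EX; y=(P[...,:2]-O)@EY; fl=np.where(x<.06,.02+.1584*(x+.125),.049-.176*(x-.06))
    m=(abs(y)<.042)&(x>-.135)&(x<.113)&(P[...,2]>fl+.02)&(P[...,2]<fl+.056)&(c.min(-1)>90)
    if m.sum()>5: print(n,"bar px",m.sum(),"x",np.percentile(x[m],[2,50,98]).round(4),"y",np.percentile(y[m],[2,50,98]).round(4),"z98",np.percentile(P[...,2][m],98).round(4))
    return s
E
python3 -c "
from h import *;tcp();bar('side');bar('top')"
```

```text
t 5.15 jig -0.0887 0.0007 0.0506 yaw y -16.04 zax [-0.  0. -1.] F [-0.25  1.43  0.28] gap 0.0005220504786495136
side bar px 301 x [-0.079  -0.0724 -0.0423] y [-0.0403 -0.0192  0.0353] z98 0.0841
top bar px 117 x [-0.0548 -0.0443 -0.0319] y [-0.0413 -0.027  -0.0065] z98 0.0852
```

```bash
python3 -m crank '[[-0.041,-0.144,0.024,0,0,0,0],[-0.041,-0.144,0.024,0,0,0,0],[-0.041,-0.144,0.024,0,0,0,0],[-0.041,-0.144,0.024,0,0,0,0],[-0.041,-0.144,0.024,0,0,0,0],[-0.041,-0.144,0.024,0,0,0,0],[-0.041,-0.144,0.024,0,0,0,0],[-0.041,-0.144,0.024,0,0,0,0],[-0.041,-0.144,0.024,0,0,0,0],[-0.041,-0.144,0.024,0,0,0,0]]' >/dev/null
python3 -c "
from h import *;tcp();bar('side');bar('top')"
```

```text
t 6.5 jig -0.0288 0.0008 0.0602 yaw y -16.04 zax [-0.  0. -1.] F [ 0.81  1.37 -0.13] gap 0.0006458721927904068
side bar px 295 x [-0.0197 -0.0128  0.0183] y [-0.0411 -0.0199  0.0347] z98 0.0931
top bar px 91 x [0.0122 0.0225 0.0323] y [-0.0416 -0.0287 -0.0133] z98 0.0937
```

```bash
python3 -m crank '[[-0.041,-0.144,0.024,0,0,0,0],[-0.041,-0.144,0.024,0,0,0,0],[-0.041,-0.144,0.024,0,0,0,0],[-0.041,-0.144,0.024,0,0,0,0],[-0.041,-0.144,0.024,0,0,0,0],[-0.041,-0.144,0.024,0,0,0,0],[-0.041,-0.144,0.024,0,0,0,0],[-0.03,-0.1,0.015,0,0,0,0],[-0.02,-0.07,0,0,0,0,0],[-0.02,-0.07,0,0,0,0,0]]' >/dev/null
python3 -c "
from h import *;tcp();bar('side');bar('top')"
```

```text
t 7.85 jig 0.023 0.0008 0.0674 yaw y -16.03 zax [-0. -0. -1.] F [-0.9   0.31  0.79] gap 0.0005842714906747668
side bar px 307 x [0.0324 0.0402 0.0579] y [-0.0406 -0.0197  0.0343] z98 0.1018
top bar px 54 x [0.0646 0.0774 0.0848] y [-0.0416 -0.0306 -0.0181] z98 0.1006
```

Bar is right at the crest (centre about 0.058). A few more slow millimetres.

```bash
python3 -m crank '[[-0.02,-0.07,0,0,0,0,0],[-0.02,-0.07,0,0,0,0,0],[-0.02,-0.07,0,0,0,0,0],[-0.02,-0.07,0,0,0,0,0],[-0.01,-0.035,0,0,0,0,0],[0,0,0,0,0,0,0],[0,0,0,0,0,0,0],[0,0,0,0,0,0,0],[0,0,0,0,0,0,0],[0,0,0,0,0,0,0]]' >/dev/null
python3 -c "
from h import *;tcp();bar('side');bar('top')"
```

```text
t 9.2 jig 0.0358 0.0009 0.0675 yaw y -16.04 zax [ 0. -0. -1.] F [0.29 0.17 0.44] gap 0.00044251995621435753
side bar px 267 x [0.0612 0.0698 0.0994] y [-0.0402 -0.0161  0.0078] z98 0.0966
top bar px 74 x [0.0795 0.0952 0.1049] y [-0.0418 -0.0317 -0.0196] z98 0.0974
```

```bash
python3 -m crank '[[0.046,0.16,0,0,0,0,0],[0.046,0.16,0,0,0,0,0],[0.046,0.16,0,0,0,0,0],[0,0,0.8,0,0,0,0],[0,0,0.8,0,0,0,0],[0,0,0.8,0,0,0,0],[0.8,-0.43,0.4,0,0,0,0],[0.8,-0.43,0,0,0,0,0],[0.8,-0.43,0,0,0,0,0],[0.8,-0.43,0,0,0,0,0]]' >/dev/null
python3 - <<'E'
from h import *;tcp();s=bar('side');bar('top')
cv2.imwrite("pics/side2.png",cv2.resize(s["pixels"][140:320,260:460,::-1],None,fx=3,fy=3))
E
```

```text
t 10.55 jig 0.0464 0.1441 0.1794 yaw y -16.02 zax [-0.  0. -1.] F [-0.11 -0.55 -0.27] gap 0.0005652017533589837
side bar px 592 x [0.0624 0.073  0.1004] y [-0.0399 -0.0038  0.034 ] z98 0.0977
```

View pics/side2.png

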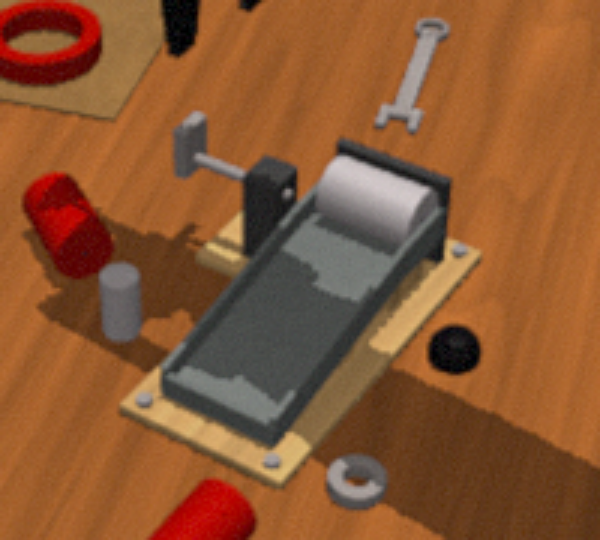

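The bar sits against the end stop, and the keeper paddle (190,145) is still out. Moving outside the paddle and down.

```bash
python3 -m crank '[[0.46,-0.25,0,0,0,0,0],[0.46,-0.26,0,0,0,0,0],[0,0,0,0,0,0,0],[0,0,-0.5,0,0,0,0],[0,0,-0.5,0,0,0,0],[0,0,-0.5,0,0,0,0],[0,0,-0.5,0,0,0,0],[0,0,-0.5,0,0,0,0],[0,0,0,0,0,0,0],[0,0,0,0,0,0,0]]' >/dev/null
python3 -c "
from h import *;tcp()"
```

```text
t 11.9 jig 0.0562 0.1844 0.08 yaw y -16.05 zax [ 0.001 -0.    -1.   ] F [ 0.37 -0.01  0.32] gap 0.000607787181659768
```

```bash
python3 -m crank '[[-0.144,0.041,0,0,0,0,0],[-0.144,0.041,0,0,0,0,0],[-0.144,0.041,0,0,0,0,0],[-0.144,0.041,0,0,0,0,0],[-0.144,0.041,0,0,0,0,0],[-0.144,0.041,0,0,0,0,0],[-0.144,0.041,0,0,0,0,0],[-0.144,0.041,0,0,0,0,0],[-0.144,0.041,0,0,0,0,0],[-0.144,0.041,0,0,0,0,0]]' >/dev/null
python3 -c "
from h import *;tcp()"
python3 -m crank '[[-0.07,0.02,0,0,0,0,0],[-0.07,0.02,0,0,0,0,0],[-0.07,0.02,0,0,0,0,0],[-0.024,0.007,0,0,0,0,0],[0,0,0,0,0,0,0],[0,0,0,0,0,0,0],[0,0,0,0,0,0,0],[0,0,0,0,0,0,0],[0,0,0,0,0,0,0],[0,0,0,0,0,0,0]]' >/dev/null
python3 -c "
from h import *;tcp()"
```

```text
t 13.15 jig 0.0562 0.1238 0.0797 yaw y -16.04 zax [ 0.  0. -1.] F [1.92 0.6  1.43] gap 0.00038591276759344044
t 14.4 jig 0.0563 0.1142 0.0794 yaw y -16.04 zax [-0. -0. -1.] F [ 0.2  -0.85  0.33] gap 0.00019942439460144773
```

```bash
python3 -m crank '[[-0.024,0.007,0,0,0,0,0],[0,0,0,0,0,0,0],[-0.024,0.007,0,0,0,0,0],[0,0,0,0,0,0,0],[-0.024,0.007,0,0,0,0,0],[0,0,0,0,0,0,0],[0,0,0,0,0,0,0],[0,0,0,0,0,0,0],[0,0,0,0,0,0,0],[0,0,0,0,0,0,0]]' >/dev/null
python3 - <<'E'
from h import *;tcp()
for n in("side","top"):
    s=arm.snapshot(n);P=cloud(s);x=(P[...,:2]-O)@EX; y=(P[...,:2]-O)@EY;z=P[...,2]
    m=(abs(x-.056)<.014)&(abs(y)<.05)&(z>.064)&(z<.09); print(n,m.sum(),np.percentile(y[m],[2,98]) if m.any() else"")
    if n=="side": cv2.imwrite("pics/side3.png",cv2.resize(s["pixels"][140:280,280:440,::-1],None,fx=4,fy=4))
E
```

```text
t 15.65 jig 0.0562 0.1112 0.0795 yaw y -16.04 zax [-0.  0. -1.] F [-0.1  -0.59 -0.24] gap 0.0007147296418583773
side 363 [-0.04787135  0.04719096]
top 0
```

View pics/side3.png

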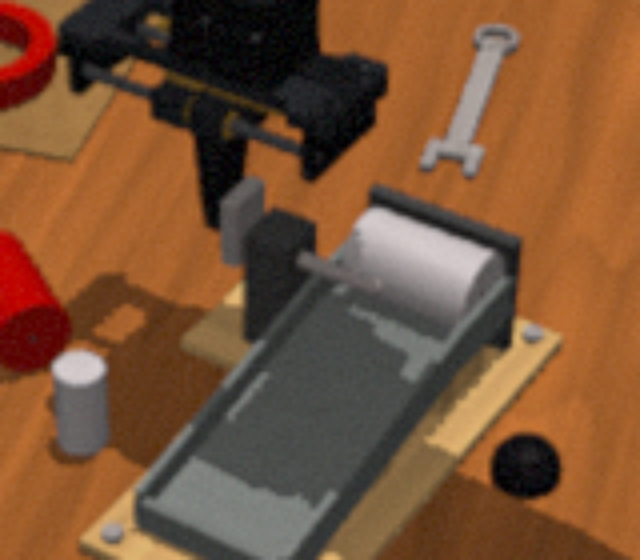

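The rod crosses the gutter behind the bar, with its tip at about (380,285). The force shows no stop yet, so I'll keep pushing gently until the paddle meets one.

```bash
python3 -m crank '[[-0.024,0.007,0,0,0,0,0],[0,0,0,0,0,0,0],[-0.024,0.007,0,0,0,0,0],[0,0,0,0,0,0,0],[-0.024,0.007,0,0,0,0,0],[0,0,0,0,0,0,0],[0,0,0,0,0,0,0],[0,0,0,0,0,0,0],[0,0,0,0,0,0,0],[0,0,0,0,0,0,0]]' >/dev/null
python3 -c "from h import *;tcp()"
```

```text
t 17.0 jig 0.0562 0.1082 0.0795 yaw y -16.04 zax [-0.  0. -1.] F [0.93 0.24 0.02] gap 0.0003470045848145036
```

```bash
python3 -m crank '[[-0.024,0.007,0,0,0,0,0],[0,0,0,0,0,0,0],[-0.024,0.007,0,0,0,0,0],[0,0,0,0,0,0,0],[-0.024,0.007,0,0,0,0,0],[0,0,0,0,0,0,0],[0,0,0,0,0,0,0],[0,0,0,0,0,0,0],[0,0,0,0,0,0,0],[0,0,0,0,0,0,0]]' >/dev/null
python3 - <<'E'
from h import *;tcp()
s=arm.snapshot("side");P=cloud(s);x=(P[...,:2]-O)@EX; y=(P[...,:2]-O)@EY;z=P[...,2]
m=(abs(x-.056)<.03)&(y>.085)&(y<.16)&(z>.092)&(z<.106)&(s["pixels"].min(-1)>60);print(m.sum(),np.percentile(y[m],[2,50,98]))
cv2.imwrite("pics/side4.png",cv2.resize(s["pixels"][160:240,310:410,::-1],None,fx=6,fy=6))
E
```

```text
t 18.25 jig 0.0562 0.1062 0.0796 yaw y -16.05 zax [ 0.002 -0.001 -1.   ] F [ 6.22 -1.34 -2.71] gap 0.0003555404804116752
53 [0.08520385 0.0874671  0.09702102]
```

View pics/side4.png

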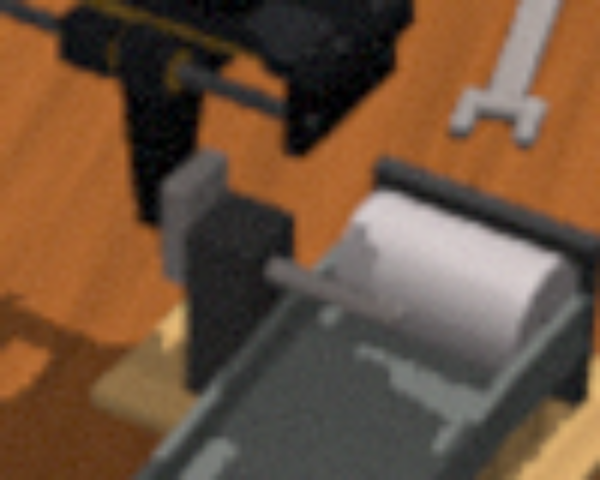

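The paddle now nearly meets the guide block, and the force has jumped to 6 N, so the keeper is home. Retreat.

```bash
python3 -m crank '[[0.144,-0.041,0,0,0,0,0],[0.24,-0.07,0,0,0,0,0],[0.24,-0.07,0,0,0,0,0],[0.24,-0.07,0,0,0,0,0],[0,0,0.5,0,0,0,0],[0,0,0.8,0,0,0,0],[0,0,0.8,0,0,0,0],[0,0,0.8,0,0,0,0],[0,0,0,0,0,0,0],[0,0,0,0,0,0,0]]' >/dev/null
python3 - <<'E'
from h import *;tcp();s=bar('side');P=cloud(s);x=(P[...,:2]-O)@EX; y=(P[...,:2]-O)@EY;z=P[...,2]
m=(abs(x-.056)<.03)&(y>.08)&(y<.16)&(z>.093)&(z<.12);print(m.sum(),np.percentile(y[m],[2,50,98]))
cv2.imwrite("pics/side5.png",cv2.resize(s["pixels"][140:320,260:460,::-1],None,fx=3,fy=3))
E
```

```text
t 19.55 jig 0.0564 0.1409 0.1953 yaw y -16.04 zax [-0.001  0.    -1.   ] F [-0.47  0.11 -0.69] gap 0.00021315233828670391
side bar px 633 x [0.0512 0.0722 0.1009] y [-0.0408 -0.0017  0.0357] z98 0.0979
99 [0.08413433 0.08837584 0.09748177]
```

View pics/side5.png

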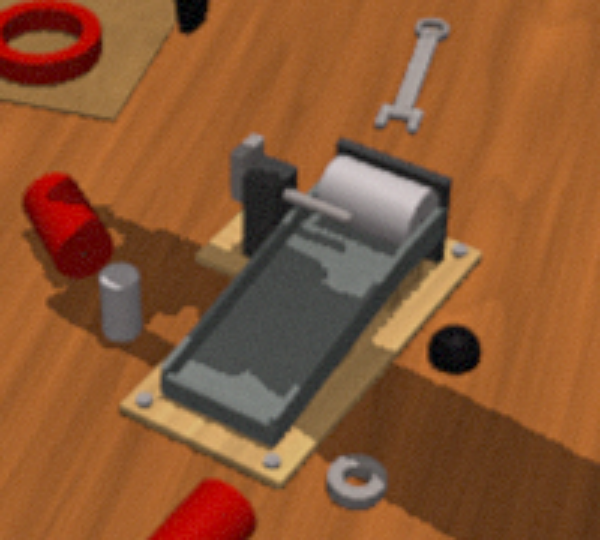

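The bar is seated, the rod lies behind it, the paddle is against the guide, the bystanders have not moved, and the hand is clear.

```bash
python3 -c "
from plant import arm;print(arm.job_done())"
```

```text
the job is handed in; nothing more can be done
None
```

The job is handed in at about 19.6 s of the 54 s: the last picture shows the bar in its seat, the keeper bolt pushed home behind it, the nearby bystanders unmoved and the hand clear; the judge's result was not shown.

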